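# Lock the price-card clip into the stall's counter rail

## Task

Take the price-card clip out of the wooden caddy and lock it in the open slot of the counter rail: put its T-shaped foot down through the slot, press it gently against the spring below, twist it a quarter turn and let it rise, so that it stays locked, upright and crosswise to the slot. Never press or pull hard on the rail, and leave the pin in the caddy and the jar, spoon, tin and board where they are.

Things in the scene. Friction and masses are not known exactly. Their poses are not given: they have to be found in the camera images.
- clip: the price-card clip, 78 mm tall, about 120 g: a steel T foot (bar 36 mm long in x, 13 mm wide in y, 8 mm high), a 10 mm round stem and on top a grey plastic head, 32 mm in x, 14 mm in y, from 46 to 78 mm above the foot's underside; grip the head across its 14 mm (y). Origin: centre of the underside of the foot, z up along the stem. It stands upright in one of the two caddy pockets.
- rail: the counter rail, fixed aluminium, 100 mm in x, 200 mm in y, top 40 mm above the counter. Origin: on the counter, under its middle; z up. In its middle a steel slot plate (90 x 90 mm, 10 mm thick, flush with the rail's top) lies across its side walls, with the one open slot, seen as a dark window. At the rail's -y end, 85 mm from the slot, a fixed clip with a blank card rises to 113 mm above the counter.
- slot (a point): middle of the rail's top, 40 mm above its origin, axes as the rail's. The slot, 41 mm long in y, 16.5 mm wide in x, takes the foot only with its bar along y. In y it is centred here; in x the plate sits up to 10 mm to either side of this point (stiff, over 40 N to shift, not in this reading): find it by feel or sight
- strip_rest (a point): top of the sprung steel strip under the plate, at rest, 27.5 mm above the counter, axes as the rail's. It pushes up with 5 N plus 0.6 N per mm and bottoms out hard 17 mm above the counter. With the foot's underside below 22 mm (about 8 N) the bar is clear of the plate's underside (at 30 mm) and can be twisted a quarter turn either way
- pockets (a point): ceiling of two pockets in the plate's underside, 34 mm above the counter, axes as the rail's: 4 mm high, 17 mm wide in y, they run in x from the slot's middle. When the bar lies along the rail's x the spring lifts it into them (foot's underside about 26 mm above the counter): locked
- caddy: fixed wooden block, 70 mm in x, 190 mm in y, 30 mm high, with two pockets 42 mm in y by 19 mm in x, 18 mm deep, at y = -52 and +52 mm; origin at the middle of its underside. One pocket holds the clip, the other the pin.
- pin: a plain round steel pin with a round knob, 62 mm tall, 24 mm across the knob, origin under its foot; leave it in its pocket
- jar: amber jar with a lid, 68 mm across, 85 mm high; leave alone
- spoon: metal spoon lying nearer the robot; leave alone
- tin: shallow open steel tin, 100 x 70 x 30 mm; leave alone
- board: small wooden board, 160 x 110 x 12 mm; leave alone
There are look-alikes about, which are no part of the job. Of the things shaped like the caddy, the wooden one is meant. There is more than one size of the clip; the job needs the smaller.

How it is judged:
By the outcome, as a careful person would: the job done as asked, in the order asked, and still so for the second after the job is handed in, with the robot touching nothing.
It also fails if it takes over 72 s, if anything falls off the work surface, if the arm or the gripper's body presses on something with over 40 N, if the wrist force passes 120 N, or if a joint passes its speed limit or range.

## Robot

A 6-joint arm with a two-finger parallel gripper is mounted at the origin on the work surface. World frame = base frame: x ahead of the robot, y to its left, z up, the work surface at z = 0. Lengths are in mm, angles in rad, forces in N, time in s.
With the tool pointing down it reaches from about 275 to 1000 mm from the base axis. Payload 8.4 kg.
Tool frame: the origin (TCP) lies midway between the tips of the shut fingers; the grasp point (between the pads) lies 19 mm behind it; y points along the fingers, z is the direction in which the jaws open and shut, and the axes are right-handed (so a half turn about y gives the same grasp; the last joint's range is limited). The gripper opens to 85 mm and grips with 20 to 120 N. Pads are 22 mm wide; open, the fingers measure 114 mm over their backs; the gripper's body (76 mm by 85 mm) begins 54 mm behind the grasp point. The pads swing forward as they close: fully open they stand 13 mm farther back than shut.
Start: joints at [-1.189, 0.353, 1.633, -0, 1.155, -0.002], TCP at [234.028, -579.533, 231.281] pointing down, gripper open.
Joint ranges: [-2.63, 2.63], [-0.92, 2.1], [0.06, 2.66], [-1.3, 4.44], [0, 2.69], [-3.02, 3.02]. Speed limits (rad/s): [2.22, 2.22, 2.79, 3.14, 3.14, 3.14].

## Interface

Orientations are given as [roll, pitch, yaw] about the fixed x, y, z axes, in that order (R = Rz(yaw) Ry(pitch) Rx(roll)).
In Python, from rig import r gives the robot as it stands. The module is installed in compiled form; this text tells all that it offers.
- The arm moves only by the tool apply_moves, never from a script. Its argument "plan" is text: rows parted by semicolons, each of 7 numbers parted by spaces: the shift along the tool's x, y, z in cm, then the turn, a rotation vector about the tool's x, y, z in degrees, then the closure, from 0 (fully open) to 1 (shut). A call has 1 to 20 rows; each row shifts and turns the pose as measured when the row begins, along the tool's axes as they then stand; what a row does not reach is not made up. A row lasts 1/10 s, in which the tool goes at most 50 mm and 8.59 degrees, less where a joint would pass 70% of its speed; a pose out of reach is approached as far as the arm can. A call is refused whole if a number of a shift passes 5 or a number of a turn 8.59, either way. A call with a gripper value outside its range is refused whole. The fingers move at their own pace and stop on an object; "squeeze" is the grip in N (left out, the last holds). Time passes only in rows, so rows that do not move let the fingers close. It gives the time, the measured TCP pose, the force and the opening at its end, in the units of the state.
- r.sense(): the state, without advancing time (a new reading comes with each control period).
- r.grab_frame(name): name is "scene" or "side" or "wrist"; returns the picture (480x640x3 uint8, blue, green, red); there is no depth.
- r.get_calibration(name): a dict with "vertical_fov" (degrees; the focal length in pixels is half the picture's height over the tangent of half this angle, whatever the lens; pixels are square), "cx", "cy" (the principal point, pixels), "R" (3x3) and "t" (3): a world point X has camera coordinates R X + t; the wrist camera has in their place "hand_eye" (4x4, takes a point from camera to tool coordinates, whose origin is the TCP and whose axes are the tool frame's). Camera axes: x right, y down, z forward; pixel columns grow to the right and rows downward; lengths in mm; the calibration is good to about 2 mm. A picture is of the moment at which its call begins: read the wrist's pose just before it. get_calibration takes no time and is no camera call.
- r.sign_off(): hands the job in, once; it reports no verdict.
The state is a dict: "clock": time; "qpos": joint angles; "qvel": joint speeds; "joint_efforts": joint torques, N m; "eef_pos": TCP position; "tcp_rot": TCP orientation; "contact_force": force on the tool from outside, world axes, zero at the start; "wrist_torque": the same for the moment, N m; "opening": opening from 0.0 (shut) to 1.0 (fully open).
Only numpy, scipy, OpenCV 4.12 (cv2) and the standard library are available. Lean on these libraries where they do the work, as an engineer would, in place of code of your own. Each camera call takes 0.05 s, during which the arm holds its last target. There are 200 camera calls.

## Working session

There is one attempt and no reset: what is moved stays moved. The work goes in short steps, Python scripts to look and compute and a tool call to move; the robot and the scene stay as the last step left them, time stands still between calls to the robot, and variables do not carry over. Pictures are saved under pics/ and viewed, about 8 in all and at most 12, crops included, and the job is handed in when it is done.

Besides the shell and the picture viewer there is one more tool, called after "Request:" by a JSON object that holds its "fn" and its "kwargs", one argument or row to a line. apply_moves: Moves the arm, as the interface text tells. Its arguments: {"type":"object","properties":{"plan":{"type":"string"},"squeeze":{"type":"number"}},"required":["plan"]}

```bash
mkdir -p pics && python3 - <<'E'
from rig import r
import cv2,numpy as np
s=r.sense();print({k:np.round(v,3).tolist() for k,v in s.items()})
for n in ("scene","side","wrist"):
    im=r.grab_frame(n);cv2.imwrite(f"pics/{n}0.png",im)
    c=r.get_calibration(n);print(n,{k:np.round(v,4).tolist() for k,v in c.items()})
E
```

```text
{'clock': 0.0, 'qpos': [-1.189, 0.354, 1.634, 0.0, 1.155, -0.002], 'qvel': [-0.002, 0.001, 0.0, -0.001, 0.001, -0.001], 'joint_efforts': [-0.003, -60.526, -34.207, -0.0, 0.009, 0.0], 'eef_pos': [233.852, -579.087, 230.57], 'tcp_rot': [-1.572, 0.0, -2.758], 'contact_force': [0.257, -0.962, -0.197], 'wrist_torque': [0.003, 0.002, 0.024], 'opening': 1.001}
scene {'vertical_fov': 51.1529, 'cx': 330.4811, 'cy': 230.6341, 'R': [[-0.7354, 0.6776, 0.0106], [0.4029, 0.4497, -0.7971], [-0.5449, -0.5819, -0.6037]], 't': [359.4011, -190.0216, 1458.2798]}
side {'vertical_fov': 43.076, 'cx': 319.1527, 'cy': 232.1776, 'R': [[-0.9351, -0.3544, -0.006], [-0.2297, 0.619, -0.751], [0.2699, -0.7009, -0.6603]], 't': [529.6308, 163.6409, 1378.4289]}
wrist {'vertical_fov': 62.5289, 'cx': 317.1682, 'cy': 243.0179, 'hand_eye': [[0.0004, 0.9468, 0.3218, -83.1566], [-0.0016, -0.3218, 0.9468, -141.6341], [1.0, -0.0009, 0.0014, -0.0706], [0.0, 0.0, 0.0, 1.0]]}
```

View pics/scene0.png

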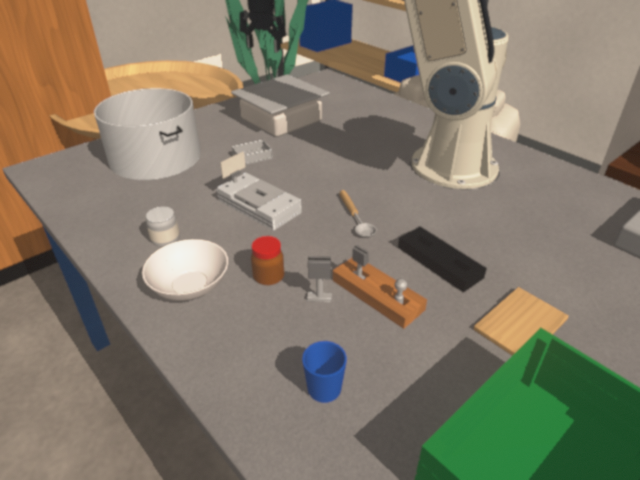

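View pics/side0.png

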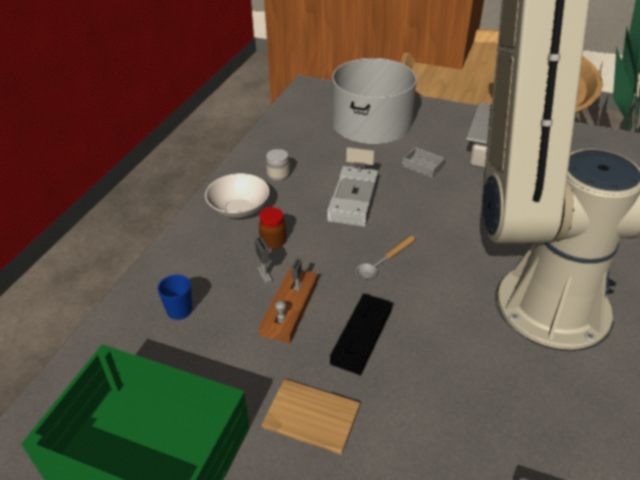

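Scene view: the caddy is at about (380,290), with the clip at (360,258) and the pin at (402,288). The larger clip stands alone at (318,275). The rail is at (258,200), its slot near (262,192) and its card at (233,165). The side view agrees: clip (297,270), pin (281,310), slot (355,190), card (360,156).

```bash
cat > h.py <<'E'
import cv2,numpy as np
from rig import r
from scipy.spatial.transform import Rotation as Ro
def cam(n,s=None):
    c=r.get_calibration(n);f=240/np.tan(np.radians(c["vertical_fov"])/2)
    if n=="wrist":
        H=np.array(c["hand_eye"]);T=Ro.from_euler("xyz",s["tcp_rot"]).as_matrix()
        Rw=T@H[:3,:3];o=T@H[:3,3]+np.array(s["eef_pos"])
    else:
        R=np.array(c["R"]);Rw=R.T;o=-R.T@np.array(c["t"])
    return f,c["cx"],c["cy"],Rw,o
def ray(C,u,v):
    f,cx,cy,Rw,o=C;d=Rw@np.array([(u-cx)/f,(v-cy)/f,1]);return o,d/np.linalg.norm(d)
def plane(C,u,v,z):
    o,d=ray(C,u,v);return o+d*(z-o[2])/d[2]
def tri(C1,p,C2,q):
    o,d=ray(C1,*p);o2,e=ray(C2,*q)
    a=np.linalg.lstsq(np.c_[d,-e],o2-o,rcond=None)[0]
    A,B=o+a[0]*d,o2+a[1]*e
    return (A+B)/2,np.linalg.norm(A-B)
def proj(C,X):
    f,cx,cy,Rw,o=C;p=Rw.T@(np.array(X)-o);return cx+f*p[0]/p[2],cy+f*p[1]/p[2]
E
python3 - <<'E'
from h import *
S,D=cam("scene"),cam("side")
for n,p,q in [("clip",(360,255),(297,267)),("pin",(402,285),(281,306)),("slot",(262,193),(355,190)),("card",(233,165),(360,156)),("big",(318,268),(262,250)),("jar",(267,245),(271,214))]:
    X,e=tri(S,p,D,q);print(n,X.round(0),round(e,1))
# orange contour & rail corners
for n,C,zz in(("scene",S,30),("side",D,30)):
    im=cv2.imread(f"pics/{n}0.png");h=cv2.cvtColor(im,cv2.COLOR_BGR2HSV)
    m=cv2.inRange(h,(5,150,80),(18,255,255))
    k,l,st,ce=cv2.connectedComponentsWithStats(m)
    for i in range(1,k):
        if st[i,4]>300: print(n,st[i],ce[i].round(),plane(C,*ce[i],20).round())
for uv in [(232,176),(301,204),(272,222),(218,190)]: print("rail",plane(S,*uv,40).round())
for uv in [(342,169),(379,169),(368,211),(329,209)]: print("railside",plane(D,*uv,40).round())
S0=r.sense()
W=cam("wrist",S0);print(W[4])
E
```

```text
clip [558. 162.  75.] 2.6
pin [551. 269.  61.] 0.5
slot [ 539. -200.   40.] 0.2
card [ 556. -293.   86.] 0.6
big [653. 142.  80.] 0.5
jar [685.  20.  83.] 1.7
scene [    0     0   110   270 16855] [41. 99.] [  739. -1229.    20.]
scene [254 251  29  33 645] [269. 269.] [686.  23.  20.]
scene [ 334  265   92   61 1713] [384. 292.] [556. 232.  20.]
side [  265     0   208   102 13788] [362.  34.] [  842. -1211.    20.]
side [259 223  22  25 341] [270. 234.] [691.  24.  20.]
side [ 260  269   57   73 1711] [287. 307.] [554. 235.  20.]
rail [ 549. -318.   40.]
rail [498. -97.  40.]
rail [595. -84.  40.]
rail [ 613. -284.   40.]
railside [ 603. -279.   40.]
railside [ 506. -315.   40.]
railside [ 479. -126.   40.]
railside [576. -99.  40.]
[ 311.03461205 -548.13612422  372.35207047]
```

```bash
python3 - <<'E'
import cv2
a=cv2.imread("pics/scene0.png")[140:320,200:440];b=cv2.imread("pics/side0.png")[140:350,240:400]
a=cv2.resize(a,(480,360),interpolation=cv2.INTER_CUBIC)
b=cv2.resize(b,(320,420),interpolation=cv2.INTER_CUBIC)
import numpy as np
o=np.zeros((420,800,3),'uint8');o[:360,:480]=a;o[:,480:]=b
cv2.imwrite("pics/c1.png",o)
E
```

```text
(no output)
```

View pics/c1.png

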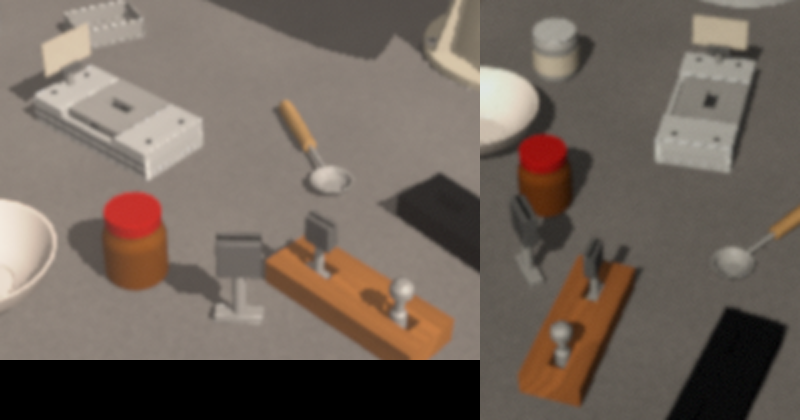

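The triangulated positions are usable: clip about (558,162), slot about (539,-200), rail yaw about 0.2. Next I'll fly over the rail for a wrist look.

```bash
cat >> h.py <<'E'
def rows(tgt,yaw,n,cl,s=None):
    s=s or r.sense();p=np.array(s["eef_pos"]);R=Ro.from_euler("xyz",s["tcp_rot"])
    Rt=Ro.from_euler("xyz",[-np.pi/2,0,yaw]);w=(R.inv()*Rt).as_rotvec()/n
    st=(np.array(tgt)-p)/n;out=[]
    for i in range(n):
        d=R.inv().apply(st)/10;a=np.degrees(w);out.append(" ".join(f"{x:.2f}" for x in [*d,*a,cl]));R=R*Ro.from_rotvec(w)
    print("; ".join(out))
E
python3 -c "
from h import *
rows([539,-200,200],-1.37,11,0.4)"
```

```text
-3.86 0.28 -2.16 0.00 -7.23 -0.00 0.40; -4.10 0.28 -1.65 0.00 -7.23 -0.00 0.40; -4.28 0.28 -1.12 0.00 -7.23 -0.00 0.40; -4.39 0.28 -0.58 0.00 -7.23 -0.00 0.40; -4.42 0.28 -0.02 0.00 -7.23 -0.00 0.40; -4.39 0.28 0.54 0.00 -7.23 -0.00 0.40; -4.29 0.28 1.08 0.00 -7.23 -0.00 0.40; -4.12 0.28 1.62 0.00 -7.23 -0.00 0.40; -3.88 0.28 2.12 0.00 -7.23 -0.00 0.40; -3.59 0.28 2.59 0.00 -7.23 -0.00 0.40; -3.23 0.28 3.02 0.00 -7.23 -0.00 0.40
```

Request:
{"fn": "apply_moves", "kwargs": {
  "plan": "-3.9 0.3 -2.2 0 -7.2 0 0.4; -4.1 0.3 -1.7 0 -7.2 0 0.4; -4.3 0.3 -1.1 0 -7.2 0 0.4; -4.4 0.3 -0.6 0 -7.2 0 0.4; -4.4 0.3 0 0 -7.2 0 0.4; -4.4 0.3 0.5 0 -7.2 0 0.4; -4.3 0.3 1.1 0 -7.2 0 0.4; -4.1 0.3 1.6 0 -7.2 0 0.4; -3.9 0.3 2.1 0 -7.2 0 0.4; -3.6 0.3 2.6 0 -7.2 0 0.4; -3.2 0.3 3.0 0 -7.2 0 0.4; 0 0 0 0 0 0 0.4; 0 0 0 0 0 0 0.4",
  "squeeze": 30
}}

```text
clock: 1.45
eef_pos: [540.9, -178.6, 193.8]
tcp_rot: [-1.572, 0.001, -1.32]
contact_force: [0.1, 0.4, 0.1]
opening: 0.599
```

```bash
python3 - <<'E'
from h import *
s=r.sense();print(s["clock"],np.round(s["eef_pos"],1),np.round(s["tcp_rot"],3),s["opening"])
im=r.grab_frame("wrist");cv2.imwrite("pics/w1.png",im)
import json;json.dump({k:np.array(s[k]).tolist() for k in("eef_pos","tcp_rot")},open("w1.json","w"))
rows([556,165,215],-1.4,8,0.4)
E
```

```text
1.45 [ 540.9 -178.6  193.8] [-1.572e+00  1.000e-03 -1.320e+00] 0.598515120949507
-4.12 -0.26 1.24 0.01 0.56 -0.01 0.40; -4.13 -0.26 1.20 0.01 0.56 -0.01 0.40; -4.14 -0.26 1.16 0.01 0.56 -0.01 0.40; -4.15 -0.26 1.12 0.01 0.56 -0.01 0.40; -4.16 -0.26 1.08 0.01 0.56 -0.01 0.40; -4.18 -0.26 1.04 0.01 0.56 -0.01 0.40; -4.19 -0.26 1.00 0.01 0.56 -0.01 0.40; -4.19 -0.26 0.96 0.01 0.56 -0.01 0.40
```

View pics/w1.png

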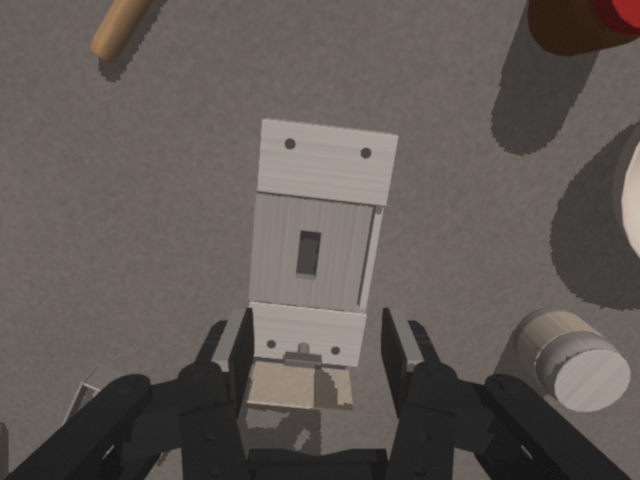

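The wrist view shows the rail. The slot's dark window runs from about (297,231) to (321,277), the plate sits left of the rail's middle, and the fixed card is near the fingers at the bottom. I'll measure these by casting rays.

```bash
python3 - <<'E'
from h import *
import json
s=json.load(open("w1.json"));C=cam("wrist",s)
g=cv2.cvtColor(cv2.imread("pics/w1.png"),cv2.COLOR_BGR2GRAY)
for row in(238,253,268): print(row,g[row,290:328].tolist())
print("col",g[222:285,308].tolist())
for n,p in dict(TL=(263,119),TR=(397,135),L2=(257,193),R2=(386,206),R3=(364,312),L3=(249,302),BR=(358,366),).items(): print(n,plane(C,*p,40).round(1))
scr=[(290,144),(366,153),(335.5,351),(271,344)]
P=np.array([plane(C,*p,40)[:2] for p in scr]);print(P.round(1),P.mean(0))
for a,b in((3,0),(2,1)): d=P[b]-P[a];print("yaw",np.arctan2(-d[0],d[1]),np.linalg.norm(d))
m=(g<95).astype('uint8');k,l,st,ce=cv2.connectedComponentsWithStats(m[215:290,285:335])
for i in range(1,k):
    if st[i,4]>100: print(st[i],ce[i]+[285,215])
m=(cv2.GaussianBlur(g,(3,3),0)<125).astype('uint8');k,l,st,ce=cv2.connectedComponentsWithStats(m[215:290,285:335])
i=l[38,23];c=np.argwhere(l==i)[:,::-1]+[285,215];rr=cv2.minAreaRect(c.astype(np.float32));b=cv2.boxPoints(rr);print(b)
Q=np.array([plane(C,*p,40)[:2] for p in b]);print(Q.round(1),Q.mean(0))
E
```

```text
238 [129, 129, 130, 131, 129, 129, 130, 130, 128, 111, 64, 54, 54, 54, 58, 61, 61, 60, 54, 54, 53, 53, 55, 54, 53, 54, 54, 55, 54, 59, 89, 122, 129, 130, 132, 132, 132, 132]
253 [130, 130, 130, 130, 131, 131, 130, 119, 84, 70, 69, 70, 69, 68, 68, 69, 68, 68, 68, 69, 68, 70, 68, 69, 70, 65, 59, 59, 88, 123, 130, 131, 132, 132, 132, 131, 130, 130]
268 [130, 130, 131, 130, 131, 125, 101, 73, 69, 69, 68, 69, 69, 68, 69, 67, 69, 68, 68, 68, 67, 69, 69, 63, 53, 57, 84, 117, 129, 130, 130, 131, 131, 131, 130, 130, 127, 129]
col [132, 132, 131, 132, 132, 133, 133, 132, 116, 84, 58, 54, 53, 53, 53, 54, 54, 62, 68, 69, 67, 68, 68, 67, 68, 68, 68, 69, 69, 69, 68, 68, 67, 69, 68, 68, 69, 67, 68, 68, 68, 68, 68, 68, 67, 68, 68, 66, 67, 68, 68, 72, 93, 111, 113, 112, 115, 123, 129, 130, 130, 131, 130]
TL [ 484.8 -114.8   40. ]
TR [ 580.9 -101.7   40. ]
L2 [ 491.4 -168.3   40. ]
R2 [ 589.  -153.8   40. ]
R3 [ 598.6 -245.4   40. ]
L3 [ 503.3 -260.1   40. ]
BR [ 608.8 -298.2   40. ]
[[ 507.4 -127. ]
 [ 562.8 -119.4]
 [ 585.5 -288.2]
 [ 529.5 -295.2]] [ 546.30559649 -207.43938173]
yaw 0.1307356819754686 169.67790985629233
yaw 0.13324634601536398 170.25059497613964
[ 11  16  25  46 873] [308.0744559  252.43184422]
[[293.0154  277.87692]
 [299.27695 227.78462]
 [322.41544 230.67694]
 [316.1539  280.76923]]
[[ 533.8 -229.8]
 [ 528.8 -187.1]
 [ 546.9 -184.9]
 [ 552.7 -227.6]] [ 540.51109297 -207.36331165]
```

Request:
{"fn": "apply_moves", "kwargs": {
  "plan": "-4.4 -0.3 1.3 0 0.5 0 0.4; -4.4 -0.3 1.3 0 0.5 0 0.4; -4.4 -0.3 1.2 0 0.5 0 0.4; -4.4 -0.3 1.2 0 0.5 0 0.4; -4.4 -0.3 1.1 0 0.5 0 0.4; -4.4 -0.3 1.1 0 0.5 0 0.4; -4.4 -0.3 1 0 0.5 0 0.4; -4.4 -0.3 1 0 0.5 0 0.4; 0 0 0 0 0 0 0.4; 0 0 0 0 0 0 0.4"
}}

```text
clock: 2.5
eef_pos: [557.7, 183.2, 219.4]
tcp_rot: [-1.571, -0.001, -1.425]
contact_force: [-0.7, -0.0, -0.3]
opening: 0.6
```

```bash
python3 - <<'E'
from h import *
s=r.sense();print(s["clock"],np.round(s["eef_pos"],1),np.round(s["tcp_rot"],3),s["opening"])
im=r.grab_frame("wrist");cv2.imwrite("pics/w2.png",im)
import json;json.dump({k:np.array(s[k]).tolist() for k in("eef_pos","tcp_rot")},open("w2.json","w"))
E
```

```text
2.5 [557.7 183.2 219.4] [-1.571e+00 -1.000e-03 -1.425e+00] 0.5995514949823791
```

View pics/w2.png

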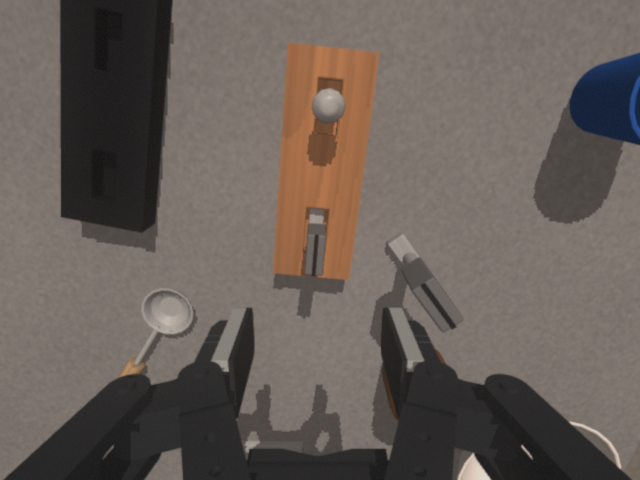

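The wrist view shows the clip in the caddy's near pocket: head top about (305–326, 235–276), foot end at (316,213). The pin is at (328,106), and the big clip lies well to the right.

```bash
python3 - <<'E'
from h import *
import json
s=json.load(open("w2.json"));C=cam("wrist",s)
im=cv2.imread("pics/w2.png");h=cv2.cvtColor(im,cv2.COLOR_BGR2HSV)
m=cv2.inRange(h,(0,0,0),(180,90,255))[200:278,290:340]
g=cv2.cvtColor(im,cv2.COLOR_BGR2GRAY)
for row in range(204,282,5): print(row,g[row,298:334].tolist())
for n,p in dict(TL=(307,235),TR=(326,235),BR=(324,276),BL=(305,274)).items(): print(n,plane(C,*p,90).round(1))
Z=[plane(C,*p,30)[:2] for p in((290,44),(378,53),(350,279),(275,273))]
print(np.round(Z,1),np.mean(Z,0))
cv2.imwrite("pics/w2c.png",cv2.resize(im[195:290,270:360],None,fx=6,fy=6,interpolation=cv2.INTER_CUBIC))
E
```

```text
204 [120, 117, 116, 115, 116, 120, 121, 122, 121, 119, 118, 119, 118, 118, 118, 117, 116, 119, 122, 125, 128, 128, 130, 129, 130, 128, 127, 126, 124, 123, 121, 120, 122, 122, 120, 117]
209 [119, 116, 115, 117, 118, 119, 121, 112, 91, 78, 79, 83, 90, 97, 95, 94, 94, 93, 91, 90, 87, 89, 88, 90, 90, 90, 86, 88, 89, 85, 88, 103, 115, 119, 117, 116]
214 [116, 115, 115, 116, 117, 119, 117, 101, 85, 80, 80, 96, 122, 127, 128, 129, 121, 103, 102, 102, 101, 100, 100, 98, 95, 88, 77, 76, 76, 76, 87, 107, 119, 118, 117, 116]
219 [117, 114, 114, 115, 117, 119, 113, 97, 94, 99, 104, 121, 149, 152, 154, 154, 152, 152, 151, 151, 150, 149, 149, 150, 140, 114, 81, 78, 76, 79, 100, 115, 120, 122, 123, 123]
224 [114, 115, 113, 115, 118, 117, 108, 105, 114, 110, 94, 89, 92, 93, 93, 93, 93, 95, 95, 99, 100, 100, 103, 106, 105, 100, 104, 104, 92, 94, 107, 118, 122, 123, 123, 123]
229 [113, 113, 115, 114, 116, 112, 104, 110, 113, 103, 85, 88, 91, 89, 89, 90, 92, 89, 90, 90, 90, 89, 91, 90, 91, 90, 87, 81, 83, 103, 115, 121, 121, 122, 124, 121]
234 [114, 111, 114, 115, 115, 109, 103, 114, 107, 92, 99, 103, 
[... 1117 characters left out ...]
123, 122, 121, 119, 119, 116, 115]
269 [115, 117, 108, 84, 79, 80, 82, 91, 99, 103, 103, 102, 101, 89, 58, 45, 47, 63, 87, 101, 102, 103, 103, 100, 95, 105, 125, 126, 123, 124, 121, 120, 118, 118, 114, 115]
274 [115, 116, 106, 82, 80, 78, 77, 79, 80, 84, 85, 85, 85, 75, 49, 44, 48, 67, 89, 94, 95, 95, 94, 96, 103, 117, 125, 124, 121, 121, 121, 119, 118, 116, 114, 115]
279 [78, 79, 81, 78, 79, 83, 81, 80, 79, 79, 80, 78, 80, 78, 80, 80, 81, 78, 79, 79, 79, 79, 80, 79, 81, 80, 79, 78, 78, 80, 80, 81, 81, 80, 80, 81]
TL [551.3 178.6  90. ]
TR [564.8 180.6  90. ]
BR [568.2 148.6  90. ]
BL [554.  148.2  90. ]
[[519.1 307.4]
 [586.1 311. ]
 [597.2 123.2]
 [528.7 119.2]] [557.79437723 215.23119423]
```

View pics/w2c.png

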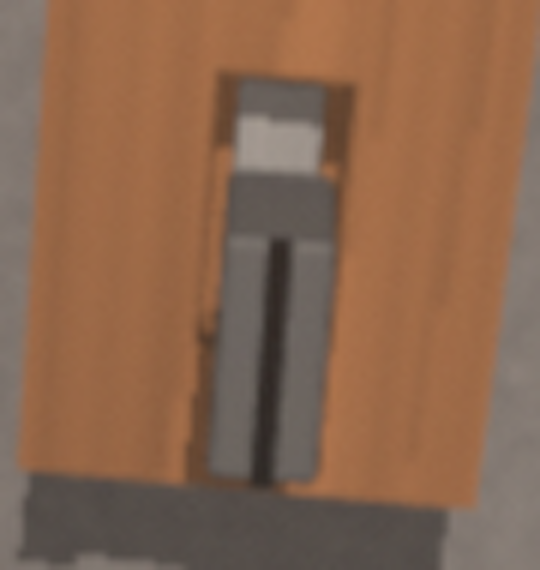

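```bash
python3 - <<'E'
from h import *
import json
C=cam("wrist",json.load(open("w2.json")))
a,b=plane(C,313.7,275.8,90),plane(C,316.7,235,90);d=b-a;print((a+b)/2,np.arctan2(-d[0],d[1]))
rows([559.3,164,105],-1.476,4,0.4)
E
```

```text
[559.40864326 163.66829653  90.        ] 0.07532047625456681
0.47 2.86 -0.03 -0.01 0.72 0.01 0.40; 0.48 2.86 -0.03 -0.01 0.72 0.01 0.40; 0.48 2.86 -0.02 -0.01 0.72 0.01 0.40; 0.48 2.86 -0.02 -0.01 0.72 0.01 0.40
```

Request:
{"fn": "apply_moves", "kwargs": {
  "plan": "0.5 2.8 0 0 0.8 0 0.4; 0.5 2.8 0 0 0.8 0 0.4; 0.5 2.8 0 0 0.8 0 0.4; 0.5 2.8 0 0 0.8 0 0.4; 0 0 0 0 0 0 0.4; 0 0 0 0 0 0 0.4"
}}

```text
clock: 3.15
eef_pos: [562.0, 151.4, 106.2]
tcp_rot: [-1.568, -0.001, -1.497]
contact_force: [0.7, 1.0, 1.3]
opening: 0.601
```

```bash
python3 - <<'E'
from h import *
s=r.sense();print(np.round(s["eef_pos"],1),np.round(s["tcp_rot"],3),s["contact_force"])
rows([559.3,164,55],-1.486,2,0.4)
E
```

```text
[562.  151.4 106.2] [-1.568e+00 -1.000e-03 -1.497e+00] [0.65477998 1.02619931 1.33735567]
-0.64 2.56 -0.09 -0.08 -0.33 0.04 0.40; -0.64 2.56 -0.09 -0.08 -0.33 0.04 0.40
```

Request:
{"fn": "apply_moves", "kwargs": {
  "plan": "-0.65 1.0 -0.1 0 -0.3 0 0.4; -0.65 1.0 -0.1 0 -0.3 0 0.4; 0 0 0 0 0 0 0.4; 0 0 0 0 0 0 0.4"
}}

```text
clock: 3.55
eef_pos: [561.0, 165.1, 88.4]
tcp_rot: [-1.563, -0.0, -1.487]
contact_force: [1.0, 0.5, -0.8]
opening: 0.598
```

```bash
python3 - <<'E'
from h import *
s=r.sense();print(np.round(s["eef_pos"],1),np.round(s["tcp_rot"],3),s["contact_force"])
rows([559.3,164,55],-1.486,2,0.4)
E
```

```text
[561.  165.1  88.4] [-1.563 -0.    -1.487] [ 0.9929865   0.5047171  -0.78410927]
0.05 1.67 -0.10 -0.22 -0.03 0.01 0.40; 0.05 1.67 -0.10 -0.22 -0.03 0.01 0.40
```

Request:
{"fn": "apply_moves", "kwargs": {
  "plan": "0.05 1.2 -0.1 -0.25 0 0 0.4; 0.05 1.2 -0.1 -0.2 0 0 0.4; 0 0.6 0 0 0 0 0.4; 0 0 0 0 0 0 0.4; 0 0 0 0 0 0 0.4"
}}

```text
clock: 4.05
eef_pos: [559.2, 164.4, 55.9]
tcp_rot: [-1.571, -0.0, -1.486]
contact_force: [0.4, 0.0, 0.5]
opening: 0.604
```

```bash
python3 - <<'E'
from h import *
s=r.sense();print(np.round(s["eef_pos"],1),np.round(s["tcp_rot"],4),s["contact_force"])
rows([559.3,164,55],-1.486,1,0.4)
E
```

```text
[559.2 164.4  55.9] [-1.5712e+00 -4.0000e-04 -1.4858e+00] [0.37511804 0.04077964 0.49598626]
0.04 0.09 0.01 0.02 0.01 0.02 0.40
```

Position is right. Now I'll close gently.

Request:
{"fn": "apply_moves", "kwargs": {
  "plan": "0 0 0 0 0 0 0.7; 0 0 0 0 0 0 0.8; 0 0 0 0 0 0 1; 0 0 0 0 0 0 1; 0 0 0 0 0 0 1; 0 0 0 0 0 0 1; 0 0 0 0 0 0 1; 0 0 0 0 0 0 1; 0 0 0 0 0 0 1",
  "squeeze": 40
}}

```text
clock: 4.95
eef_pos: [559.6, 164.4, 56.7]
tcp_rot: [-1.57, -0.0, -1.486]
contact_force: [0.1, -0.2, -0.9]
opening: 0.158
```

Gripped: 0.158 × 85 is about 13.4 mm, which matches the head. Foot underside should be about TCP z − 44.7. Now lift.

Request:
{"fn": "apply_moves", "kwargs": {
  "plan": "0 -0.8 0 0 0 0 1; 0 -1.2 0 0 0 0 1; 0 -1.5 0 0 0 0 1; 0 -2 0 0 0 0 1; 0 -2 0 0 0 0 1; 0 -1.5 0 0 0 0 1; 0 0 0 0 0 0 1; 0 0 0 0 0 0 1"
}}

```text
clock: 5.75
eef_pos: [560.1, 164.6, 155.9]
tcp_rot: [-1.567, 0.0, -1.486]
contact_force: [0.1, -0.1, -0.7]
opening: 0.161
```

```bash
python3 - <<'E'
from h import *
s=r.sense();print(np.round(s["eef_pos"],1),np.round(s["tcp_rot"],4),s["contact_force"],s["opening"])
rows([540.5,-207.4,150],-1.571+0.132,12,1)
E
```

```text
[560.1 164.6 155.9] [-1.567e+00  4.000e-04 -1.486e+00] [ 0.06188169 -0.10947816 -0.72237458] 0.160639892206124
3.07 0.05 -0.43 -0.02 -0.22 -0.00 1.00; 3.07 0.05 -0.44 -0.02 -0.22 -0.00 1.00; 3.07 0.05 -0.45 -0.02 -0.22 -0.00 1.00; 3.07 0.05 -0.46 -0.02 -0.22 -0.00 1.00; 3.07 0.05 -0.47 -0.02 -0.22 -0.00 1.00; 3.07 0.05 -0.49 -0.02 -0.22 -0.00 1.00; 3.06 0.05 -0.50 -0.02 -0.22 -0.00 1.00; 3.06 0.05 -0.51 -0.02 -0.22 -0.00 1.00; 3.06 0.05 -0.52 -0.02 -0.22 -0.00 1.00; 3.06 0.05 -0.53 -0.02 -0.22 -0.00 1.00; 3.06 0.05 -0.55 -0.02 -0.22 -0.00 1.00; 3.05 0.05 -0.56 -0.02 -0.22 -0.00 1.00
```

Request:
{"fn": "apply_moves", "kwargs": {
  "plan": "2 0 -0.3 0 -0.2 0 1; 3.1 0 -0.5 0 -0.2 0 1; 3.1 0 -0.5 0 -0.2 0 1; 3.1 0 -0.5 0 -0.2 0 1; 3.1 0 -0.5 0 -0.2 0 1; 3.1 0 -0.5 0 -0.2 0 1; 3.1 0 -0.5 0 -0.2 0 1; 3.1 0 -0.5 0 -0.2 0 1; 3.1 0 -0.5 0 -0.2 0 1; 3.1 0 -0.5 0 -0.2 0 1; 2 0 -0.3 0 -0.2 0 1; 1 0 -0.2 0 -0.2 0 1; 0 0 0 0 0 0 1; 0 0 0 0 0 0 1"
}}

```text
clock: 7.15
eef_pos: [534.9, -178.7, 145.8]
tcp_rot: [-1.579, 0.005, -1.441]
contact_force: [-1.1, -0.1, -0.8]
opening: 0.161
```

```bash
python3 - <<'E'
from h import *
s=r.sense();print(np.round(s["eef_pos"],1),np.round(s["tcp_rot"],4),s["contact_force"],s["opening"])
im=r.grab_frame("wrist");cv2.imwrite("pics/w3.png",im)
rows([540.5,-207.4,110],-1.571+0.132,4,1)
E
```

```text
[ 534.9 -178.7  145.8] [-1.5795  0.0048 -1.4405] [-1.10654142 -0.14752414 -0.84242495] 0.1608392489057792
0.74 0.89 0.05 0.13 -0.01 -0.07 1.00; 0.74 0.89 0.05 0.13 -0.01 -0.07 1.00; 0.74 0.89 0.05 0.13 -0.01 -0.07 1.00; 0.74 0.89 0.05 0.13 -0.01 -0.07 1.00
```

View pics/w3.png

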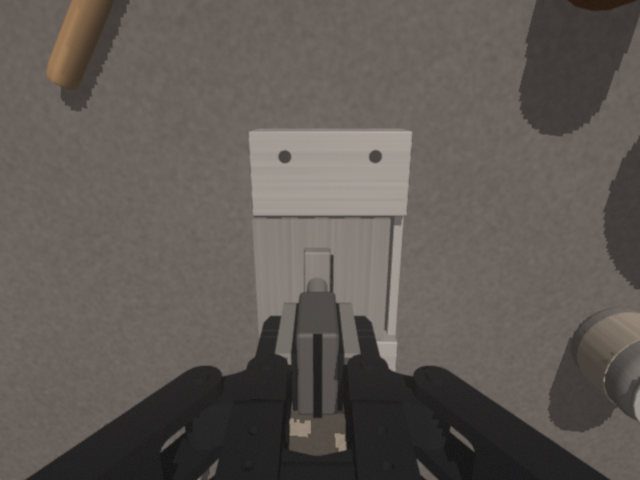

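The wrist view shows the clip squarely held, with its groove vertical at column 317 and its foot at (304–330, 250+). The rail runs parallel to the image axes and the clip covers the slot. I'll use this view to cross-check the rail pose and the clip's offset.

```bash
python3 - <<'E'
from h import *
s=r.sense();C=cam("wrist",s)
P=np.array([plane(C,*p,40)[:2] for p in((285,157),(375.5,156.5))]);print(P.round(1),"w1 gave 507.4 -127 / 562.8 -119.4")
d=P[1]-P[0];print("yaw",np.arctan2(d[1],d[0]))
T=Ro.from_euler("xyz",s["tcp_rot"])
for p in((304,250),(330,250)): print(T.inv().apply(plane(C,*p,s["eef_pos"][2]-36.7)-s["eef_pos"]).round(1))
for p in((299,333),(336,333),(298,414),(337,414)): print(T.inv().apply(plane(C,*p,s["eef_pos"][2]+33.3)-s["eef_pos"]).round(1))
print(np.round(s["eef_pos"],1),np.round(s["tcp_rot"],4))
E
```

```text
[[ 507.5 -126.7]
 [ 562.7 -119.1]] w1 gave 507.4 -127 / 562.8 -119.4
yaw 0.1367861579334894
[-18.6  36.8  -6.1]
[-18.6  36.7   6.4]
[-16.2 -33.2  -5.6]
[-16.2 -33.3   6.1]
[ 15.3 -33.3  -6.4]
[ 15.2 -33.4   6.9]
[ 534.9 -178.5  145.8] [-1.5795  0.0047 -1.4399]
```

Everything agrees: the clip is centred in the tool within 0.5 mm and the rail yaw is 0.134. Next I'll move to hover over the slot.

Request:
{"fn": "apply_moves", "kwargs": {
  "plan": "0.7 1 0 0.25 0 -0.15 1; 0.7 1 0 0.15 0 -0.15 1; 0.7 1 0 0.1 0 0 1; 0.5 0.8 0.1 0 0 0 1; 0 0 0 0 0 0 1; 0 0 0 0 0 0 1; 0 0 0 0 0 0 1"
}}

```text
clock: 7.9
eef_pos: [539.4, -203.4, 103.1]
tcp_rot: [-1.572, 0.0, -1.437]
contact_force: [0.0, -0.3, -1.0]
opening: 0.155
```

```bash
python3 - <<'E'
from h import *
s=r.sense();print(np.round(s["eef_pos"],1),np.round(s["tcp_rot"],4),s["contact_force"],s["opening"])
rows([540.5,-207.9,95],-1.437,1,1)
E
```

```text
[ 539.4 -203.4  103.1] [-1.5717e+00  4.0000e-04 -1.4368e+00] [ 0.00897793 -0.25711239 -0.98751605] 0.15535727398282592
0.46 0.81 0.05 0.05 0.01 -0.02 1.00
```

Request:
{"fn": "apply_moves", "kwargs": {
  "plan": "0.45 0.6 0.05 0.05 0 0 1; 0 0 0 0 0 0 1; 0 0 0 0 0 0 1"
}}

```text
clock: 8.2
eef_pos: [541.1, -208.1, 97.4]
tcp_rot: [-1.57, -0.0, -1.437]
contact_force: [-0.7, -0.0, -0.7]
opening: 0.16
```

```bash
python3 - <<'E'
from h import *
s=r.sense();print(np.round(s["eef_pos"],1),np.round(s["tcp_rot"],4),s["contact_force"],s["opening"])
rows([540.5,-207.9,90],-1.437,1,1)
E
```

```text
[ 541.1 -208.1   97.4] [-1.5696e+00 -2.0000e-04 -1.4366e+00] [-0.73379253 -0.03806498 -0.71984324] 0.15987183544287634
-0.03 0.74 -0.06 -0.07 0.03 0.01 1.00
```

Request:
{"fn": "apply_moves", "kwargs": {
  "plan": "0 0.5 -0.05 0 0 0 1; 0 0.4 0 0 0 0 1; 0 0 0 0 0 0 1; 0 0 0 0 0 0 1"
}}

```text
clock: 8.6
eef_pos: [540.6, -208.1, 87.8]
tcp_rot: [-1.569, -0.0, -1.436]
contact_force: [-0.5, -0.3, -1.2]
opening: 0.157
```

Request:
{"fn": "apply_moves", "kwargs": {
  "plan": "0 0.3 0 0 0 0 1; 0 0.2 0 0 0 0 1; 0 0.2 0 0 0 0 1; 0 0 0 0 0 0 1"
}}

```text
clock: 9.0
eef_pos: [540.7, -208.0, 80.2]
tcp_rot: [-1.569, -0.0, -1.436]
contact_force: [0.3, 0.5, -0.6]
opening: 0.16
```

The foot underside is now at about 35.5, below the rail top, with no force, so it is in the slot. I'll keep descending to the spring.

Request:
{"fn": "apply_moves", "kwargs": {
  "plan": "0 0.3 0 0 0 0 1; 0 0.2 0 0 0 0 1; 0 0.2 0 0 0 0 1; 0 0 0 0 0 0 1"
}}

```text
clock: 9.4
eef_pos: [540.7, -208.1, 72.6]
tcp_rot: [-1.569, -0.0, -1.436]
contact_force: [0.5, -0.6, -1.4]
opening: 0.158
```

Request:
{"fn": "apply_moves", "kwargs": {
  "plan": "0 0.2 0 0 0 0 1; 0 0.15 0 0 0 0 1; 0 0 0 0 0 0 1"
}}

```text
clock: 9.7
eef_pos: [541.0, -208.2, 69.7]
tcp_rot: [-1.569, -0.001, -1.436]
contact_force: [-2.5, 1.0, 4.1]
opening: 0.16
```

Request:
{"fn": "apply_moves", "kwargs": {
  "plan": "0 0.25 0 0 0 0 1; 0 0.2 0 0 0 0 1; 0 0.1 0 0 0 0 1; 0 0 0 0 0 0 1"
}}

```text
clock: 10.1
eef_pos: [541.1, -208.2, 65.8]
tcp_rot: [-1.569, -0.001, -1.436]
contact_force: [-2.9, -0.2, 7.6]
opening: 0.16
```

Request:
{"fn": "apply_moves", "kwargs": {
  "plan": "0 0.1 -0.05 0 0 0 1; 0 0 0 0 4 0 1; 0 0 0 0 6 0 1; 0 0 0 0 4 0 1; 0 0 0 0 0 0 1"
}}

```text
clock: 10.6
eef_pos: [541.7, -208.5, 66.5]
tcp_rot: [-1.566, -0.001, -1.689]
contact_force: [0.4, -1.0, -1.0]
opening: 0.16
```

```bash
python3 - <<'E'
from h import *
s=r.sense();print(np.round(s["eef_pos"],1),np.round(s["tcp_rot"],4),s["contact_force"].round(1),s["wrist_torque"].round(3),s["qpos"][5])
E
```

```text
[ 541.7 -208.5   66.5] [-1.5658e+00 -6.0000e-04 -1.6891e+00] [ 0.4 -1.  -1. ] [-0.002  0.028 -0.035] -0.25270123795556937
```

The vertical force has gone, which fits the bar rising lightly against the plate's underside at foot ≈ 22. I'll push down about 1.5 mm, recentre and keep twisting.

```bash
python3 - <<'E'
from h import *
rows([540.6,-208,65],-1.689,1,1)
E
```

```text
-0.03 0.15 -0.11 -0.28 -0.01 0.03 1.00
```

Request:
{"fn": "apply_moves", "kwargs": {
  "plan": "0 0.15 -0.1 -0.2 0 0 1; 0 0.05 0 0 0 0 1; 0 0 0 0 0 0 1"
}}

```text
clock: 10.9
eef_pos: [541.9, -208.6, 65.9]
tcp_rot: [-1.567, -0.001, -1.683]
contact_force: [-2.6, 0.4, 6.7]
opening: 0.161
```

Request:
{"fn": "apply_moves", "kwargs": {
  "plan": "0 0.2 -0.15 -0.2 0 0 1; 0 0.1 -0.1 0 3 0 1; 0 0.1 0 0 5 0 1; 0 0.1 0 0 5 0 1; 0 0.05 0 0 0 0 1"
}}

```text
clock: 11.4
eef_pos: [543.2, -209.4, 64.2]
tcp_rot: [-1.563, -0.0, -1.908]
contact_force: [-2.3, 1.8, 9.0]
opening: 0.157
```

```bash
python3 - <<'E'
from h import *
s=r.sense();print(np.round(s["eef_pos"],1),np.round(s["tcp_rot"],4),s["contact_force"].round(1),s["wrist_torque"].round(3),s["qpos"][5])
rows([540.6,-208,65],s["tcp_rot"][2],1,1)
E
```

```text
[ 543.2 -209.4   64.2] [-1.5628e+00 -5.0000e-04 -1.9076e+00] [-2.3  1.8  9. ] [0.308 0.62  0.01 ] -0.03335572019201113
-0.04 -0.09 -0.29 -0.46 0.00 0.03 1.00
```

Request:
{"fn": "apply_moves", "kwargs": {
  "plan": "0 -0.05 -0.3 -0.4 0 0 1; 0 0 -0.1 0 0 0 1; 0 0 0 0 0 0 1"
}}

```text
clock: 11.7
eef_pos: [542.6, -209.1, 66.4]
tcp_rot: [-1.563, -0.001, -1.902]
contact_force: [0.2, -0.4, -1.4]
opening: 0.159
```

```bash
python3 - <<'E'
from h import *
s=r.sense();print(np.round(s["eef_pos"],1),np.round(s["tcp_rot"],4),s["contact_force"].round(1),s["wrist_torque"].round(3),s["qpos"][5])
rows([540.6,-208,65],s["tcp_rot"][2],1,1)
E
```

```text
[ 542.6 -209.1   66.4] [-1.5631e+00 -5.0000e-04 -1.9020e+00] [ 0.2 -0.4 -1.4] [ 0.058  0.188 -0.072] -0.03888008410088742
-0.04 0.14 -0.22 -0.44 0.00 0.03 1.00
```

Request:
{"fn": "apply_moves", "kwargs": {
  "plan": "0 0.25 -0.25 -0.4 0 0 1; 0 0.15 -0.15 0 5 0 1; 0 0.12 -0.1 0 6 0 1; 0 0.12 -0.05 0 6 0 1"
}}

```text
clock: 12.1
eef_pos: [541.6, -208.9, 62.6]
tcp_rot: [-1.562, 0.002, -2.203]
contact_force: [-0.7, 0.3, 9.5]
opening: 0.159
```

```bash
python3 - <<'E'
from h import *
s=r.sense();print(np.round(s["eef_pos"],1),np.round(s["tcp_rot"],4),s["contact_force"].round(1),s["wrist_torque"].round(3),s["qpos"][5])
rows([540.6,-208,65],s["tcp_rot"][2],1,1)
E
```

```text
[ 541.6 -208.9   62.6] [-1.5615e+00  1.6000e-03 -2.2027e+00] [-0.7  0.3  9.5] [-0.014  0.121  0.037] 0.2624511939063318
-0.01 -0.24 -0.14 -0.53 -0.00 -0.09 1.00
```

Request:
{"fn": "apply_moves", "kwargs": {
  "plan": "0 -0.05 -0.1 -0.4 6 0 1; 0 0.05 -0.05 0 6 0 1; 0 0.08 0 0 6 0 1; 0 0.08 0 0 6 0 1"
}}

```text
clock: 12.5
eef_pos: [542.8, -209.3, 63.3]
tcp_rot: [-1.565, 0.005, -2.635]
contact_force: [-0.5, -0.7, 9.7]
opening: 0.159
```

```bash
python3 - <<'E'
from h import *
s=r.sense();print(np.round(s["eef_pos"],1),np.round(s["tcp_rot"],4),s["contact_force"].round(1),s["wrist_torque"].round(3),s["qpos"][5])
rows([540.6,-208,65],-3.008,3,1)
E
```

```text
[ 542.8 -209.3   63.3] [-1.5655  0.0051 -2.6347] [-0.5 -0.7  9.7] [-0.09   0.157  0.111] 0.6924276127232517
0.04 -0.06 -0.07 -0.08 7.13 -0.12 1.00; 0.05 -0.06 -0.07 -0.08 7.13 -0.12 1.00; 0.06 -0.06 -0.06 -0.08 7.13 -0.12 1.00
```

Request:
{"fn": "apply_moves", "kwargs": {
  "plan": "0.1 0 -0.1 -0.1 6 -0.15 1; 0.1 0.05 -0.05 -0.1 6 -0.1 1; 0.05 0.07 0 0 6 0 1; 0 0.07 0 0 2 0 1"
}}

```text
clock: 12.9
eef_pos: [542.5, -210.5, 63.9]
tcp_rot: [-1.566, 0.006, -2.997]
contact_force: [-0.7, -0.1, 8.5]
opening: 0.158
```

```bash
python3 - <<'E'
from h import *
s=r.sense();print(np.round(s["eef_pos"],1),np.round(s["tcp_rot"],4),s["contact_force"].round(1),s["wrist_torque"].round(3),s["qpos"][5])
rows([540.6,-208,65],-3.008,1,1)
E
```

```text
[ 542.5 -210.5   63.9] [-1.5664  0.006  -2.9967] [-0.7 -0.1  8.5] [0.028 0.405 0.021] 1.054573489960998
0.15 -0.11 -0.27 -0.25 0.64 -0.35 1.00
```

Request:
{"fn": "apply_moves", "kwargs": {
  "plan": "0.2 0.07 -0.35 -0.25 0.7 -0.3 1; 0.1 0.08 -0.2 0 0 0 1"
}}

```text
clock: 13.1
eef_pos: [541.2, -207.4, 64.0]
tcp_rot: [-1.567, 0.005, -3.009]
contact_force: [0.2, -3.2, 8.4]
opening: 0.155
```

```bash
python3 - <<'E'
from h import *
s=r.sense();print(np.round(s["eef_pos"],1),np.round(s["tcp_rot"],4),s["contact_force"].round(1),s["wrist_torque"].round(3),s["qpos"][5])
rows([540.,-207.4,65],-3.008,1,1)
E
```

```text
[ 541.2 -207.4   64. ] [-1.5668  0.005  -3.0085] [ 0.2 -3.2  8.4] [-0.741  0.166  0.023] 1.0709566989546524
0.12 -0.10 -0.02 -0.23 -0.03 -0.29 1.00
```

Request:
{"fn": "apply_moves", "kwargs": {
  "plan": "0 -0.2 0 -0.2 0 -0.2 1; 0 -0.2 0 0 0 0 1; 0 -0.1 0 0 0 0 1; 0 0 0 0 0 0 1"
}}

```text
clock: 13.5
eef_pos: [541.4, -207.6, 70.1]
tcp_rot: [-1.57, 0.001, -3.005]
contact_force: [0.1, 0.1, 4.8]
opening: 0.158
```

```bash
python3 - <<'E'
from h import *
s=r.sense();print(np.round(s["eef_pos"],1),np.round(s["tcp_rot"],4),s["contact_force"].round(1),s["wrist_torque"].round(3),s["qpos"][5])
E
```

```text
[ 541.4 -207.6   70.1] [-1.5701e+00  1.4000e-03 -3.0049e+00] [0.1 0.1 4.8] [ 0.049  0.06  -0.073] 1.065276157893783
```

Foot is at about 25.4 with the spring still lifting, so the bar has entered the pockets. Ease up until the spring force vanishes.

Request:
{"fn": "apply_moves", "kwargs": {
  "plan": "0 -0.06 0 0 0 0 1; 0 0 0 0 0 0 1; 0 0 0 0 0 0 1"
}}

```text
clock: 13.8
eef_pos: [541.4, -207.6, 70.2]
tcp_rot: [-1.57, 0.001, -3.004]
contact_force: [-0.9, 1.0, 4.1]
opening: 0.162
```

Request:
{"fn": "apply_moves", "kwargs": {
  "plan": "0 -0.1 0 0 0 0 1; 0 -0.05 0 0 0 0 1; 0 0 0 0 0 0 1"
}}

```text
clock: 14.1
eef_pos: [541.4, -207.6, 70.3]
tcp_rot: [-1.57, 0.001, -3.004]
contact_force: [0.4, -1.3, 2.7]
opening: 0.156
```

z has stopped rising at 70.3 while the force falls, so the bar is seated on the pocket ceiling. Release with partial opening and go straight up.

Request:
{"fn": "apply_moves", "kwargs": {
  "plan": "0 0 0 0 0 0 0.75; 0 0 0 0 0 0 0.65; 0 0 0 0 0 0 0.55; 0 0 0 0 0 0 0.5; 0 0 0 0 0 0 0.5; 0 0 0 0 0 0 0.5; 0 -1 0 0 0 0 0.5; 0 -2 0 0 0 0 0.5; 0 -3 0 0 0 0 0.5; 0 -3 0 0 0 0 0.5; 0 -3 0 0 0 0 0.5; 0 -2 0 0 0 0 0.5; 0 0 0 0 0 0 0.5; 0 0 0 0 0 0 0.5"
}}

```text
clock: 15.5
eef_pos: [539.7, -207.1, 219.9]
tcp_rot: [-1.571, -0.001, -3.003]
contact_force: [-0.6, 0.8, -0.9]
opening: 0.499
```

```bash
python3 - <<'E'
from h import *
s=r.sense();print(s["clock"],np.round(s["eef_pos"],1),np.round(s["tcp_rot"],4),s["contact_force"].round(1))
cv2.imwrite("pics/w4.png",r.grab_frame("wrist"))
a=r.grab_frame("scene");b=r.grab_frame("side")
cv2.imwrite("pics/s4.png",a);cv2.imwrite("pics/d4.png",b)
w=cv2.imread("pics/w4.png")
o=np.zeros((600,800,3),'uint8');o[:360,:480]=cv2.resize(w,(480,360))
o[:300,480:]=cv2.resize(b[120:270,290:450],(320,300));o[360:600,:480]=cv2.resize(a[130:250,190:430],(480,240));o[300:,480:]=cv2.resize(b[190:350,230:400],(320,300))
cv2.imwrite("pics/c4.png",o)
E
```

```text
15.5 [ 539.7 -207.1  219.9] [-1.5711e+00 -1.1000e-03 -3.0034e+00] [-0.6  0.8 -0.9]
```

View pics/c4.png

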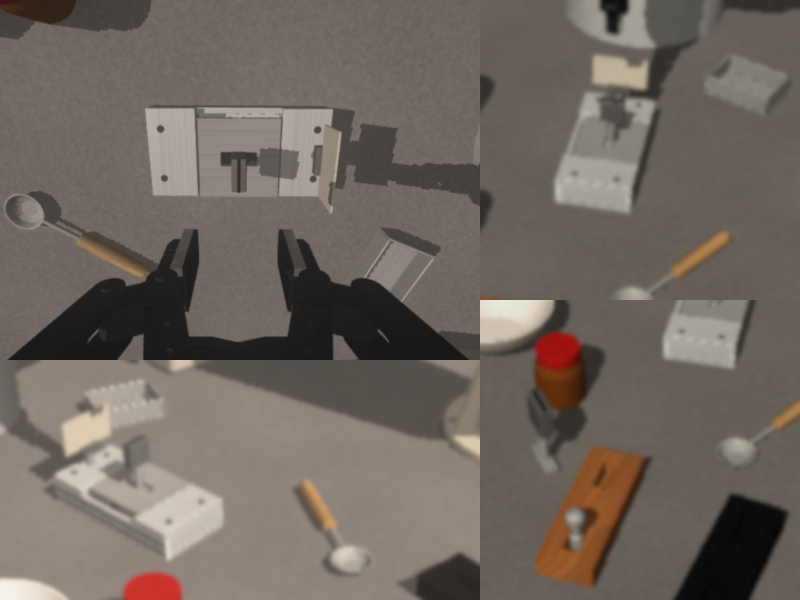

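The clip stands upright in the slot with its head crosswise to the rail. The pin is still in the caddy, the clip's pocket is empty and the other objects are in place. One numeric check of head height and yaw, and that nothing drifted, then I'll hand in.

```bash
python3 - <<'E'
from h import *
s=r.sense();C=cam("wrist",s)
w=r.grab_frame("wrist");g=cv2.cvtColor(w,cv2.COLOR_BGR2GRAY)
print("diff vs last",cv2.absdiff(w,cv2.imread("pics/w4.png"))[190:270,280:360].max())
c=[];
for row in range(215,258,3):
    seg=g[row,306:332].astype(int);j=np.flatnonzero(seg<65);print(row,(j.mean()+306).round(1) if len(j) else None,len(j))
# predicted top-face corners if locked (z=104)
ct=np.array([541,-207.3]);ax=np.array([np.cos(.134),np.sin(.134)]);n=np.array([-ax[1],ax[0]])
for z in(100,104,108): print(z,[np.round(proj(C,[*(ct+a*16*ax+b*7*n),z])).tolist() for a,b in((-1,-1),(-1,1),(1,1),(1,-1))])
cv2.imwrite("pics/w5c.png",cv2.resize(w[180:280,260:380],None,fx=5,fy=5,interpolation=cv2.INTER_CUBIC))
E
```

```text
diff vs last 37
215 319.7 9
218 320.6 5
221 318.5 4
224 318.5 4
227 318.5 4
230 318.5 4
233 318.5 4
236 318.5 4
239 318.5 4
242 318.5 4
245 318.5 4
248 318.5 4
251 318.5 4
254 318.5 4
257 None 0
100 [[328.0, 255.0], [308.0, 255.0], [308.0, 210.0], [328.0, 210.0]]
104 [[328.0, 257.0], [308.0, 257.0], [308.0, 212.0], [329.0, 212.0]]
108 [[328.0, 259.0], [308.0, 259.0], [308.0, 213.0], [329.0, 213.0]]
```

View pics/w5c.png

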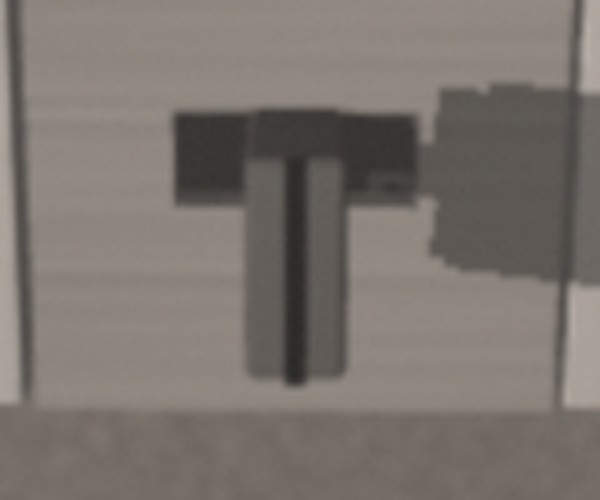

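The head's top face spans rows 211–256 and columns 309–329. That matches the prediction for a locked clip with its top at 104 mm (212–257, 308–328), with the groove exactly crosswise.

```bash
python3 -c "
from rig import r
print(r.sign_off(), r.sense()['clock'])"
```

```text
the job is handed in; nothing more can be done
the job is handed in; nothing more can be done
```

The price-card clip is locked in the rail's open slot, upright and crosswise, and the job is handed in. The robot's clock was at about 15.6 s of the 72 s allowed.

- **How it was done:** I gripped the clip by its head in the wooden caddy and lifted it out. I lowered its foot through the slot with no resistance and pressed it onto the spring. I then twisted it a quarter turn, let it rise into the pockets, released it and backed off straight up. The wrist camera had shown the slot about 6 mm to the -x side of the rail's middle.
- **Forces:** The highest vertical force I read was about 10 N. I read forces only at the end of each move, so short peaks between readings would not show. During the twist the foot came down to about 18–19 mm, by my estimate, close to the spring strip's 17 mm stop.
- **Last checks:** On the way up the clip stopped about 26 mm above the counter, which is the locked height. In the wrist view the head's top lay within a pixel of where a locked clip should be, square across the slot. The pin, jar and spoon looked untouched in the last pictures. The tin and board were not in the crops I checked at the end, but the arm never went near them.
- **What disagreed:**
  - Small moves often over- or undershot by a few millimetres, so I corrected in steps.
  - During the twist the bar once rose against the plate's underside; I pressed it down again before going on.
  - Two wrist frames of the locked clip differed by up to 37 grey levels at single pixels. I took this as the arm still settling, because the clip's outline was where it should be.

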